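# Empty the walnut tumbler and hover it over its coaster

### The arm

A 6-joint arm with a two-finger parallel gripper is mounted at the origin on the work surface. World frame = base frame: x ahead of the robot, y to its left, z up, the work surface at z = 0. Lengths are in m, angles in degrees, forces in N, time in s.
With the tool pointing down it reaches from about 0.35 to 0.875 m from the base axis. Payload 4.2 kg.
Tool frame: the origin (TCP) lies midway between the tips of the shut fingers; the grasp point (between the pads) lies 19 mm behind it; z points along the fingers, y is the direction in which the jaws open and shut (so a half turn about z gives the same grasp; the last joint's range is limited). The gripper opens to 87 mm and grips with 3 to 60 N. Pads are 19 mm wide; open, the fingers measure 117 mm over their backs; the gripper's body (75 mm by 190 mm) begins 51 mm behind the grasp point.
Start: joints at [85.806, 22.042, 0.453, 0, -68.411, -14.817], TCP at [0.204, 0.591, 0.223] pointing down, gripper open.
Joint ranges: [-179.83, 179.83], [-69.29, 118.12], [-61.27, 80.66], [-181.25, 117.63], [-171.15, -9.14], [-177.46, 177.46]. Speed limits (degrees/s): [159.86, 159.86, 180, 180, 180, 180].

### API

Orientations are given as a 3x3 rotation matrix whose columns are the frame's x, y, z axes.
In Python, from station import r gives the robot as it stands.
- The arm moves only by the tool play_rows, never from a script. Its argument "commands" is a list that holds one entry, the list of rows, each a list of 7 numbers: the shift along the world's x, y, z in m, then the turn, a rotation vector about the world's x, y, z in rad, then the closure, from 0 (fully open) to 1 (shut). A call has 1 to 5 rows; each row is the pose to reach, as a shift and turn from the pose commanded when the call began; what a row does not reach only later rows make up. A row lasts 1/10 s, in which the tool goes at most 50 mm and 8.59 degrees, less where a joint would pass 70% of its speed; a pose out of reach is approached as far as the arm can. A call with a gripper value outside its range is refused whole. The fingers move at their own pace and stop on an object; the grip force is fixed at half the most. Time passes only in rows, so rows that repeat a pose let the fingers close. It gives the time, the measured TCP pose, the force and the opening at its end, in the units of the state.
- r.sense(): the state, without advancing time (a new reading comes with each control period).
- r.capture(name): name is "side" or "top"; returns a dict with "image" (480x640x3 uint8, red, green, blue), "range_z" (480x640 float32, m along the optical axis (not along the pixel's ray), 0 where there is no reading), "intrinsics" (3x3 intrinsics, pixels), "k1" (the pictures are not rectified: a ray, as slopes to the right and down, at radius r is drawn at 1 + k1 r^2 times it, then the intrinsics apply), "extrinsics" (4x4, takes a point from camera to world coordinates). Camera axes: x right, y up, looking along -z (the intrinsics and any distortion apply to the point x, -y, -z); pixel columns grow to the right and rows downward; lengths in m; the calibration is good to about 2 mm. A picture is of the moment at which its call begins.
- r.finish_job(): hands the job in, once; it reports no verdict.
The state is a dict: "time_s": time; "joints": joint angles; "joint_velocities": joint speeds; "effort": joint torques, N m; "tcp_pos": TCP position; "ee_rot": TCP orientation; "wrist_force": force on the tool from outside, world axes, zero at the start; "moment": the same for the moment, N m; "gripper_width": opening from 0.0 (shut) to 1.0 (fully open).
Only numpy, scipy, OpenCV 4.12 (cv2) and the standard library are available. Lean on these libraries where they do the work, as an engineer would, in place of code of your own. Each camera call takes 0.05 s, during which the arm holds its last target. There are 200 camera calls.

### The job

Pick up the red tumbler, tip all four walnuts out of it into the steel pan, and stand it upright again in the gripper. Then carry it over the jars and the wooden tray's rim and stop with it upright and centred about 15 mm above the blue coaster inside the tray, so that I can wipe its foot before it goes down: it must never touch the tray or the coaster, and you finish while still holding it there. Leave the two jars and the tin standing where they are.

Things in the scene. Friction and masses are not known exactly. Their poses are not given: they have to be found in the camera images.
- cup: Red tumbler, round, open top, loose, about 120 g. 90 mm high; outer diameter 45 mm at the foot widening evenly to 68 mm at the rim (62 mm at 65 mm height); wall 3 mm, floor 4 mm. Origin: centre of its underside; z along its axis to the mouth. Starts upright on the table with the walnuts in it (heaped to 60 mm); they roll out when it is tipped to about 110 degrees; if one sticks, rock it.
- pan: Round stainless steel pan, fixed to the table, 60 mm high, outer diameter 140 mm at the base and 150 mm at the rim, wall 3 mm, floor 4 mm. Origin at the centre of its underside, z up. Two wire handles stick out along its own +x and -x to 102 mm from the axis, about 48 mm above the table.
- tray: Square wooden tray, fixed to the table, open at the top, 130 x 130 mm outside, 45 mm high, walls 5 mm. Origin at the centre of its underside, x and y along its sides, z up.
- coaster (a point): Centre of the upper face of the blue coaster, a disc of 80 mm diameter fixed in the middle of the tray's floor; its upper face is 13 mm above the table; z up.
- nut0: Brown walnut, loose, 26 x 22 x 22 mm, 11 g, starts in the tumbler. Origin at its centre.
- nut1: Brown walnut, loose, 26 x 22 x 22 mm, 11 g, starts in the tumbler. Origin at its centre.
- nut2: Brown walnut, loose, 26 x 22 x 22 mm, 11 g, starts in the tumbler. Origin at its centre.
- nut3: Brown walnut, loose, 26 x 22 x 22 mm, 11 g, starts in the tumbler. Origin at its centre.
- jar_amber: Amber glass jar with a steel cap, loose bystander, 56 mm diameter, 90 mm high, upright. Origin at the centre of its underside.
- jar_green: Green glass jar with a white cap, loose bystander, 56 mm diameter, 90 mm high, upright. Origin at the centre of its underside.
- tin: Metal tin with a paper label, loose bystander, 60 mm diameter, 80 mm high, upright. Origin at the centre of its underside.
There are look-alikes about, which are no part of the job. Several things have the shape of the tray; the one meant has the colours described above. Of the things that look like the cup, take the one that is farthest from the robot's base at the start.

How it is judged:
By the outcome, as a careful person would: the job done as asked, in the order asked, and still so for the second after the job is handed in, while the arm keeps its last pose, push and grip.
It also fails if it takes over 56 s, if anything falls off the work surface, if the arm or the gripper's body presses on something with over 40 N, if the wrist force passes 120 N, or if a joint passes its speed limit or range.

## Working session

There is one attempt and no reset: what is moved stays moved. The work goes in short steps, Python scripts to look and compute and a tool call to move; the robot and the scene stay as the last step left them, time stands still between calls to the robot, and variables do not carry over. Pictures are saved under pics/ and viewed, about 8 in all and at most 12, crops included, and the job is handed in when it is done.

Besides the shell and the picture viewer there is one more tool, called after "Call:" by a JSON object that holds its "method" and its "body", one argument or row to a line. play_rows: Moves the arm, as the interface text tells. Its arguments: {"type":"object","properties":{"commands":{"type":"array","items":{"type":"array","items":{"type":"array","items":{"type":"number"}}}}},"required":["commands"]}

```bash
mkdir -p pics; ls
cat > h.py <<'E'
import numpy as np, cv2
from station import r
def snap(n,f):
    c=r.capture(n); cv2.imwrite(f'pics/{f}.png',c['image'][:,:,::-1]); np.savez(f'pics/{f}.npz',**{k:c[k] for k in('image','range_z','intrinsics','k1','extrinsics')}); return c
def load(f): return dict(np.load(f'pics/{f}.npz'))
def ray(c,u,v):
    K=c['intrinsics']; E=c['extrinsics']
    d=np.array([(u-K[0,2])/K[0,0],(v-K[1,2])/K[1,1]]); s=d.copy()
    for _ in range(20): s=d/(1+c['k1']*(s@s))
    return E[:3,3],E[:3,:3]@np.array([s[0],-s[1],-1.])
def onz(c,u,v,z):
    o,d=ray(c,u,v); return o+d*(z-o[2])/d[2]
def deproj(c,u,v):
    o,d=ray(c,u,v); return o+d*c['range_z'][int(v),int(u)]
E
python3 - <<'E'
from h import *
s=r.sense(); print(s)
for n in('side','top'):
    c=snap(n,n+'0'); print(c['extrinsics'].round(3),c['intrinsics'],c['k1'])
E
```

```text
pics
{'time_s': 0.0, 'joints': array([ 8.58036059e+01,  2.20914146e+01,  3.78019926e-01, -2.91281534e-02,
       -6.84119317e+01, -1.48172913e+01]), 'joint_velocities': array([-0.05589161,  0.03994308, -0.03454378,  0.07761228,  0.04503392,
       -0.03122285]), 'effort': array([-4.99030084e-04, -3.90669107e+01,  1.87404621e+01,  4.21985820e+00,
        1.09445452e-02, -1.98523549e-04]), 'tcp_pos': array([0.20339738, 0.59032083, 0.22144036]), 'ee_rot': array([[ 9.45379693e-01, -3.25970608e-01, -6.31510801e-04],
       [-3.25971204e-01, -9.45377261e-01, -2.14685492e-03],
       [ 1.02795654e-04,  2.23544738e-03, -9.99997496e-01]]), 'wrist_force': array([-0.67296846,  0.36498372,  1.17182844]), 'moment': array([0.03016448, 0.00755697, 0.03393249]), 'gripper_width': 0.9971934936743455}
[[ 0.987  0.126 -0.099  0.456]
 [-0.16   0.756 -0.635 -0.84 ]
 [-0.005  0.642  0.766  1.07 ]
 [ 0.     0.     0.     1.   ]] [[556.64520405   0.         319.41490636]
 [  0.         556.64520405 244.79491576]
 [  0.           0.           1.        ]] 0.013813078669696844
[[-0.024  0.998 -0.062  0.498]
 [-1.    -0.025 -0.013 -0.031]
 [-0.014  0.062  0.998  1.066]
 [ 0.     0.     0.     1.   ]] [[495.46124389   0.         313.35688573]
 [  0.         495.46124389 235.59027659]
 [  0.           0.           1.        ]] -0.04689460743597934
```

View pics/top0.png

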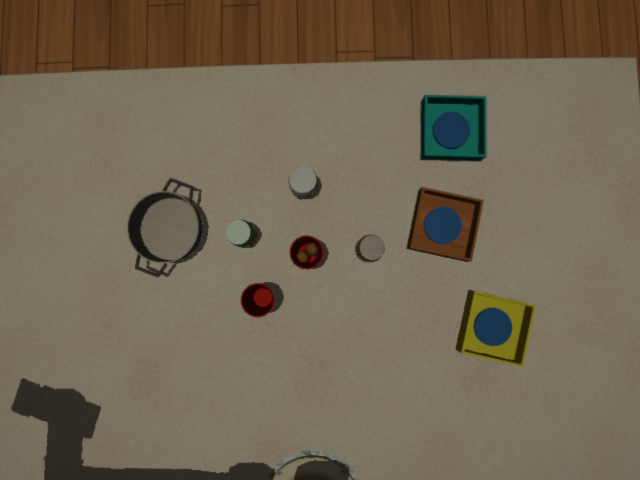

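View pics/side0.png

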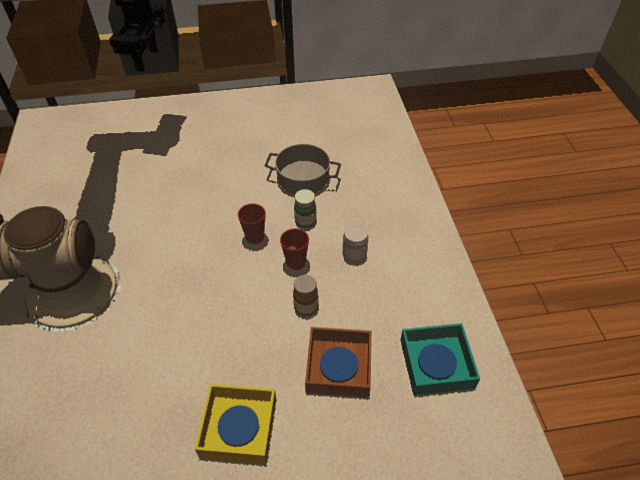

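The top view shows the nut-filled cup at (306,252), farther from the base than the empty one at (258,299). The pan is at (166,228), the wooden tray at (445,224), the green jar at (239,233), the amber jar at (371,248) and the tin at (303,182). The side view agrees.

Run:
```python
from h import *
c=load('top0'); im=c['image']; hsv=cv2.cvtColor(im,cv2.COLOR_RGB2HSV)
def cen(c,m,box,z,name):
    u0,v0,u1,v1=box; mm=np.zeros_like(m); mm[v0:v1,u0:u1]=m[v0:v1,u0:u1]
    cs,_=cv2.findContours(mm,0,1); k=max(cs,key=cv2.contourArea)
    pts=np.array([onz(c,float(p[0][0]),float(p[0][1]),z)[:2] for p in k]).astype(np.float32)
    (a,b),rad=cv2.minEnclosingCircle(pts); print(name,round(a,4),round(b,4),'rad',round(rad,4)); return k
red=cv2.inRange(hsv,(0,150,40),(8,255,255))|cv2.inRange(hsv,(172,150,40),(180,255,255))
blue=cv2.inRange(hsv,(100,120,40),(125,255,255))
cen(c,red,(285,230,330,275),.09,'cup'); cen(c,red,(235,275,285,325),.09,'empty')
for n,b in(('wood',(400,180,490,270)),('teal',(415,85,490,170)),('yel',(455,280,540,370))): cen(c,blue,b,.013,n)
# heights from range, within top faces
R=c['range_z']
for n,u,v in(('green',237,233),('amber',371,247),('tin',302,182),('pan floor',166,228),('cup mid',306,252),('table',330,330),('coaster',443,226)):
    print(n,deproj(c,u,v).round(3))
# all-point cloud clusters: points above .07 and rims
P=np.full((480,640,3),np.nan)
for v in range(60,400):
    for u in range(100,560):
        if R[v,u]>0: P[v,u]=deproj(c,u,v)
np.save('pics/P.npy',P)
Z=P[...,2]
for n,(u0,v0,u1,v1),lo in(('green',(222,215,262,250),.082),('amber',(355,230,392,266),.082),('tin',(285,160,322,202),.072),('pan',(120,185,212,272),.054),('tray',(400,180,490,270),.038),('cup',(285,230,330,275),.084),('empty',(235,275,285,325),.084)):
    q=P[v0:v1,u0:u1].reshape(-1,3); q=q[np.nan_to_num(q[:,2])>lo]
    (a,b),rad=cv2.minEnclosingCircle(q[:,:2].astype(np.float32)); print(n,len(q),'z',np.median(q[:,2]).round(4),'ctr',round(a,4),round(b,4),'rad',round(rad,4),cv2.minAreaRect(q[:,:2].astype(np.float32)) if n=='tray' else '')
q=P[180:285,125:215].reshape(-1,3); q=q[(np.nan_to_num(q[:,2])>.03)&(np.nan_to_num(q[:,2])<.07)]
d=q[:,:2]-q[:,:2].mean(0); far=q[np.argsort(-np.hypot(*d.T))[:12]]; print(far.round(3))
s=load('side0')
for n,u,v in (('cup rim',295,235),): print(deproj(s,u,v))
```

```text
cup 0.5269 -0.0042 rad 0.0336
empty 0.436 0.0942 rad 0.0336
wood 0.58 -0.2929 rad 0.039
teal 0.786 -0.3201 rad 0.0397
yel 0.3621 -0.391 rad 0.0391
green [0.568 0.133 0.089]
amber [ 0.534 -0.131  0.092]
tin [0.668 0.002 0.079]
pan floor [0.589 0.302 0.002]
cup mid [ 0.529 -0.001  0.021]
table [ 0.362 -0.048  0.001]
coaster [ 0.577 -0.294  0.013]
green 496 z 0.0906 ctr 0.5706 0.1309 rad 0.0249 
amber 499 z 0.0912 ctr 0.5331 -0.1329 rad 0.025 
tin 606 z 0.0808 ctr 0.673 0.0004 rad 0.0288 
pan 474 z 0.0594 ctr 0.5867 0.2908 rad 0.1017 
tray 751 z 0.0461 ctr 0.5794 -0.2935 rad 0.0914 ((0.5801894068717957, -0.29407623410224915), (0.1308407187461853, 0.13133607804775238), 76.33718872070312)
cup 196 z 0.0905 ctr 0.5272 -0.0034 rad 0.0336 
empty 204 z 0.0899 ctr 0.4357 0.0947 rad 0.0338 
[[0.674 0.235 0.047]
 [0.671 0.232 0.052]
 [0.669 0.231 0.048]
 [0.673 0.235 0.054]
 [0.67  0.233 0.055]
 [0.668 0.231 0.053]
 [0.676 0.241 0.048]
 [0.673 0.238 0.051]
 [0.67  0.235 0.055]
 [0.678 0.245 0.05 ]
 [0.669 0.234 0.053]
 [0.675 0.242 0.052]]
[0.53222166 0.02719308 0.07173611]
```

Call:
{"method": "play_rows", "body": {
  "commands": [
    [[0.04,-0.05,0.02,0,0,0,0],[0.08,-0.09,0.05,0,0,0.1,0],[0.12,-0.13,0.08,0,0,0.2,0],[0.16,-0.17,0.11,0,0,0.3,0],[0.19,-0.22,0.13,0,0,0.4,0]]
  ]
}}

```text
time_s: 0.6
tcp_pos: [0.3558, 0.4202, 0.3258]
ee_rot: [[0.997, 0.073, 0.0], [0.073, -0.997, 0.0], [0.0, -0.0, -1.0]]
wrist_force: [0.1, -0.1, 0.7]
gripper_width: 0.996
```

Call:
{"method": "play_rows", "body": {
  "commands": [
    [[0.0,-0.05,0.0,0,0,0.1,0],[0.0,-0.1,0.0,0,0,0.2,0],[0.0,-0.15,0.0,0,0,0.3,0],[0.0,-0.2,0.0,0,0,0.3,0],[0.0,-0.25,0.0,0,0,0.3,0]]
  ]
}}

```text
time_s: 1.1
tcp_pos: [0.354, 0.1693, 0.3248]
ee_rot: [[0.933, 0.361, -0.0], [0.361, -0.933, -0.0], [-0.0, 0.0, -1.0]]
wrist_force: [1.4, -0.8, -0.2]
gripper_width: 1.0
```

Run:
```python
from h import *
s=r.sense(); print(s['time_s'],s['joints'].round(3),s['tcp_pos'],s['ee_rot'].round(3))
snap('side','side1');c=snap('top','top1')
```

```text
1.1 [ 4.9583e+01 -5.4000e+00 -1.7961e+01 -6.0000e-03 -7.7453e+01  6.1558e+01] [0.35404641 0.16932763 0.32478058] [[ 0.933  0.361 -0.   ]
 [ 0.361 -0.933 -0.   ]
 [-0.     0.    -1.   ]]
```

View pics/top1.png

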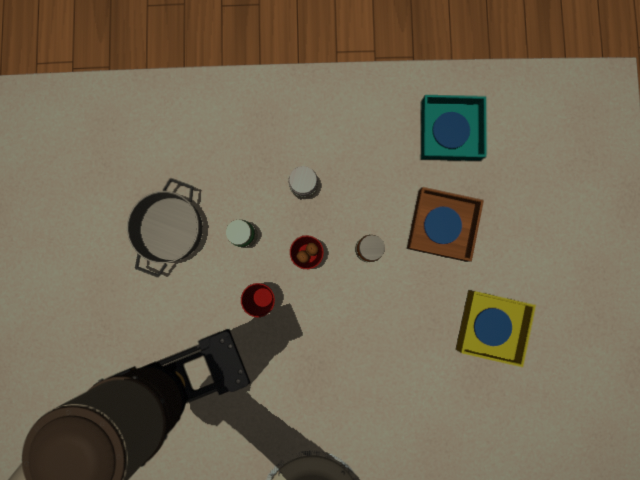

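View pics/side1.png

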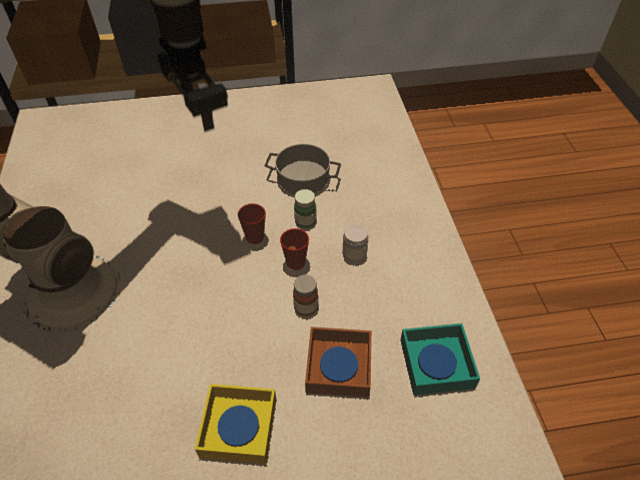

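The top view shows the arm entering from lower left, with the gripper head at about (228,360), hanging off an offset bracket. I'll measure the gripper body in the tool frame from the range images.

Run:
```python
from h import *
s=r.sense(); T=s['tcp_pos'];R=s['ee_rot']
Q=[]
for f,(u0,v0,u1,v1) in(('top1',(0,290,260,480)),('side1',(130,0,240,140))):
    c=load(f)
    p=np.array([deproj(c,u,v) for v in range(v0,v1) for u in range(u0,u1) if c['range_z'][v,u]>0])
    p=p[(p[:,2]>.13)]; q=(p-T)@R
    q=q[(np.hypot(q[:,0],q[:,1])<.35)&(q[:,2]>-.5)]; Q.append(q); print(f,len(q))
    for z0 in np.arange(-.44,.04,.02):
        m=q[(q[:,2]>=z0)&(q[:,2]<z0+.02)]
        if len(m)>5: print('z%.2f n%d'%(z0,len(m)),'x',m[:,0].min().round(3),m[:,0].max().round(3),'y',m[:,1].min().round(3),m[:,1].max().round(3))
```

```text
top1 16447
z-0.38 n4941 x -0.028 0.04 y -0.037 0.043
z-0.36 n2623 x -0.033 0.041 y -0.039 0.045
z-0.34 n1181 x -0.038 0.041 y -0.078 0.045
z-0.32 n965 x -0.038 0.041 y -0.081 0.045
z-0.30 n839 x -0.039 0.041 y -0.003 0.046
z-0.28 n1080 x -0.047 0.044 y -0.015 0.048
z-0.26 n230 x -0.038 0.043 y 0.009 0.046
z-0.24 n486 x -0.036 0.038 y 0.003 0.043
z-0.22 n497 x -0.037 0.038 y 0.0 0.043
z-0.20 n128 x -0.037 0.037 y 0.012 0.043
z-0.18 n306 x -0.037 0.036 y 0.0 0.04
z-0.14 n54 x -0.026 0.025 y 0.013 0.021
z-0.12 n2236 x -0.039 0.035 y -0.086 0.098
z-0.10 n866 x -0.039 0.037 y -0.077 0.096
z-0.08 n15 x 0.032 0.036 y -0.068 0.089
side1 5160
z-0.30 n15 x -0.032 -0.007 y 0.023 0.04
z-0.28 n516 x -0.044 0.039 y -0.008 0.047
z-0.26 n440 x -0.041 0.04 y -0.012 0.044
z-0.24 n477 x -0.04 0.04 y -0.007 0.042
z-0.22 n465 x -0.039 0.039 y -0.016 0.041
z-0.20 n315 x -0.038 0.04 y -0.023 0.038
z-0.18 n321 x -0.037 0.039 y -0.054 0.039
z-0.16 n220 x -0.022 0.024 y -0.017 0.019
z-0.14 n299 x -0.023 0.029 y -0.048 0.018
z-0.12 n1136 x -0.037 0.04 y -0.099 0.097
z-0.10 n553 x -0.037 0.04 y -0.092 0.093
z-0.08 n169 x -0.036 0.039 y -0.088 0.088
z-0.06 n81 x -0.009 0.013 y -0.064 0.058
z-0.04 n83 x -0.009 0.013 y -0.049 0.055
z-0.02 n70 x -0.009 0.014 y 0.044 0.053
```

Run:
```python
from h import *
s=r.sense(); T=s['tcp_pos'];R=s['ee_rot']; c=load('top1')
for u,v in((75,460),(40,440),(75,410),(125,395),(110,430),(150,440),(175,385),(165,400),(200,350),(205,415),(230,360),(20,475),(100,475)):
    p=deproj(c,u,v); print(u,v,p.round(3),((p-T)@R).round(3))
c=load('side1')
for u,v in((180,10),(180,40),(175,70),(205,100),(40,230),(70,260),(5,200),(45,265)):
    p=deproj(c,u,v); print(u,v,p.round(3),((p-T)@R).round(3))
```

```text
75 460 [0.357 0.157 0.693] [-0.     0.01  -0.368]
40 440 [0.371 0.185 0.692] [ 0.023 -0.011 -0.366]
75 410 [0.392 0.161 0.685] [ 0.034  0.019 -0.359]
125 395 [0.389 0.143 0.631] [ 0.025  0.035 -0.305]
110 430 [0.376 0.134 0.685] [ 0.009  0.039 -0.359]
150 440 [0.349 0.123 0.628] [-0.02   0.04  -0.302]
175 385 [0.373 0.13  0.525] [ 0.005  0.042 -0.2  ]
165 400 [0.37  0.126 0.573] [ 0.     0.044 -0.248]
200 350 [0.394 0.127 0.422] [ 0.023  0.051 -0.097]
205 415 [0.187 0.223 0.001] [-0.136 -0.111  0.325]
230 360 [0.383 0.086 0.439] [-0.001  0.087 -0.113]
20 475 [0.331 0.221 0.66 ] [-0.001 -0.059 -0.335]
100 475 [0.345 0.139 0.692] [-0.018  0.023 -0.366]
180 10 [0.364 0.125 0.59 ] [-0.005  0.043 -0.264]
180 40 [0.353 0.13  0.532] [-0.014  0.034 -0.206]
175 70 [0.325 0.18  0.441] [-0.022 -0.023 -0.115]
205 100 [0.38  0.078 0.435] [-0.007  0.093 -0.11 ]
40 230 [ 0.019 -0.02   0.238] [-0.379  0.056  0.087]
70 260 [ 0.064 -0.062  0.185] [-0.352  0.111  0.141]
5 200 [-0.055  0.059  0.256] [-0.42  -0.044  0.069]
45 265 [ 0.02  -0.075  0.194] [-0.398  0.108  0.132]
```

Call:
{"method": "play_rows", "body": {
  "commands": [
    [[0.03,-0.02,0,0,0,-0.14,0],[0.06,-0.04,0,0,0,-0.28,0],[0.09,-0.06,0,0,0,-0.42,0],[0.12,-0.08,0,0,0,-0.56,0],[0.15,-0.1,0,0,0,-0.7,0]]
  ]
}}

```text
time_s: 1.7
tcp_pos: [0.506, 0.0709, 0.3245]
ee_rot: [[0.944, -0.331, -0.001], [-0.331, -0.944, -0.0], [-0.001, 0.0, -1.0]]
wrist_force: [0.1, 0.7, -0.3]
gripper_width: 0.998
```

Call:
{"method": "play_rows", "body": {
  "commands": [
    [[0.0,0,0,0,0,-0.14,0],[0.0,0,0,0,0,-0.28,0],[0,0,0,0,0,-0.42,0],[0.0,0,0,0,0,-0.56,0],[0.0,0,0,0,0,-0.7,0]]
  ]
}}

```text
time_s: 2.2
tcp_pos: [0.5049, 0.0719, 0.3243]
ee_rot: [[0.508, -0.861, -0.001], [-0.861, -0.508, -0.0], [-0.0, 0.001, -1.0]]
wrist_force: [-0.9, -0.2, -1.3]
gripper_width: 0.998
```

Call:
{"method": "play_rows", "body": {
  "commands": [
    [[0.0,0,0,0,0,-0.14,0],[0.0,0,0,0,0,-0.28,0],[0,0,0,0,0,-0.42,0],[0.0,0,0,0,0,-0.537,0],[0.0,0,0,0,0,-0.537,0]]
  ]
}}

```text
time_s: 2.7
tcp_pos: [0.5048, 0.0719, 0.3245]
ee_rot: [[0.003, -1.0, -0.001], [-1.0, -0.003, -0.0], [0.0, 0.001, -1.0]]
wrist_force: [0.2, 0.2, 0.6]
gripper_width: 1.001
```

Call:
{"method": "play_rows", "body": {
  "commands": [
    [[0.0,0,0,-0.13,0,0,0],[0.0,0,0,-0.26,0,0,0],[0,0,0,-0.39,0,0,0],[0.0,0,0,-0.524,0,0,0],[0.0,0,0,-0.524,0,0,0]]
  ]
}}

```text
time_s: 3.2
tcp_pos: [0.5043, 0.0733, 0.3221]
ee_rot: [[0.011, -1.0, -0.002], [-0.863, -0.008, -0.505], [0.505, 0.008, -0.863]]
wrist_force: [0.8, -0.2, -1.0]
gripper_width: 0.999
```

Run:
```python
from h import *
s=r.sense(); print(s['time_s'],s['joints'].round(3),s['tcp_pos'],s['ee_rot'].round(3))
P=np.load('pics/P.npy'); q=P[180:285,125:215].reshape(-1,3); q=q[(q[:,2]>.056)&(q[:,2]<.066)]
from scipy.optimize import least_squares
f=least_squares(lambda p:np.hypot(q[:,0]-p[0],q[:,1]-p[1])-p[2],[.587,.295,.074],loss='soft_l1',f_scale=.002); print('pan',f.x,len(q))
```

```text
3.2 [ 39.715  12.949 -12.405  22.842 -85.639 -45.168] [0.50434673 0.07328948 0.32210982] [[ 0.011 -1.    -0.002]
 [-0.863 -0.008 -0.505]
 [ 0.505  0.008 -0.863]]
pan [0.58715086 0.29166947 0.07281336] 424
```

```bash
cat > k.py <<'E'
import numpy as np
from scipy.spatial.transform import Rotation as Ro
from scipy.optimize import least_squares
def fk(j,p,s4=1,s6=1):
    H,L2,L3,e,ew,D,c6=p; a=np.radians(j)
    R1=Ro.from_euler('z',a[0]); Rf=R1*Ro.from_euler('y',a[1]-a[2])
    Rw=Rf*Ro.from_euler('x',s4*a[3])
    Rt=Rw*Ro.from_euler('y',-a[4])
    pos=np.array([0,0,H])+R1.apply([L2*np.sin(a[1]),-e,L2*np.cos(a[1])])+Rf.apply([L3,0,0])+Rw.apply([0,-ew,0])+Rt.apply([D,0,0])
    # tool: z=x axis of Rt; roll j6 about it
    return pos,(Rt*Ro.from_euler('x',s6*a[5]+c6)*Ro.from_matrix(np.array([[0,0,1],[0,1,0],[-1,0,0]]).astype(float))).as_matrix()
data=[([85.804,22.05,.42,0,-68.411,-14.817],[.2037,.5907,.2225],[[.9454,-.326,0],[-.326,-.9454,0],[0,0,-1]]),
([49.583,-5.4,-17.961,-.006,-77.453,61.558],[.35405,.16933,.32478],[[.933,.361,0],[.361,-.933,0],[0,0,-1]]),
([39.715,12.949,-12.405,22.842,-85.639,-45.168],[.50435,.07329,.32211],[[.011,-1,-.002],[-.863,-.008,-.505],[.505,.008,-.863]])]
def fit():
    best=None
    for s4 in(1,-1):
        for s6 in(1,-1):
            for c0 in(0,1.57,3.14,-1.57):
                def res(p):
                    o=[]
                    for j,t,R in data:
                        a,b=fk(j,p,s4,s6); o+=list((a-t)*5)+list((b-R).ravel())
                    return np.r_[o,(p[:6]-[.18,.566,.42,.16,0,.33])*.01]
                f=least_squares(res,[.183,.566,.42,.16,0,.33,c0])
                if best is None or f.cost<best[0]: best=(f.cost,f.x,s4,s6)
    return best
E
python3 - <<'E'
from k import *
b=fit(); print(b[0],b[1].round(4),b[2:])
for d in data: x=fk(d[0],*b[1:]); print((x[0]-d[1]).round(4),np.abs(x[1]-d[2]).max().round(3))
lo=[-179,-69,-61,-181,-171,-177];hi=[179,118,80,117,-9,177]
def ik(G,lean,j0,h=.019):
    z=np.array([0,np.sin(np.radians(lean)),-np.cos(np.radians(lean))]); y=np.array([-1.,0,0]); R=np.c_[np.cross(y,z),y,z]; t=G+h*z
    f=least_squares(lambda j:np.r_[(fk(j,*b[1:])[0]-t)*5,(fk(j,*b[1:])[1]-R).ravel()],j0,x_scale=10,bounds=(lo,hi)); return f
j=np.array(data[2][0])
for n,G,L in [('pre',[.527,.061,.185],-30),('gr',[.527,-.004,.072],-30),('lift',[.527,-.004,.2],-30),('pan',[.587,.315,.2],-30)]+[('pour',[.587,.315,.15],a) for a in(-10,10,30,50,70,80,90)]+[('up',[.587,.315,.2],a) for a in (50,10,-30)]+[('mid',[.55,0,.24],-30),('coast',[.58,-.294,.1],-30)]:
    f=ik(np.array(G),L,j); j=f.x; print(n,L,'cost %.1e'%f.cost,j.round(0))
E
```

```text
4.309651453936868e-06 [ 1.6050e-01  5.6500e-01  4.2180e-01  4.0000e-04  1.5950e-01  3.0630e-01
 -1.5709e+00] (-1, -1)
[-0.0001 -0.     -0.0001] 0.001
[ 0.     -0.      0.0001] 0.0
[ 0. -0. -0.] 0.0
pre -30 cost 3.1e-25 [ 36.  21. -25.  27. -65. -52.]
gr -30 cost 2.9e-21 [ 28.  28. -37.  37. -47. -59.]
lift -30 cost 1.9e-30 [ 30.  18. -27.  29. -63. -47.]
pan -30 cost 1.0e-25 [ 50.  37.   7.  19. -84. -56.]
pour -10 cost 2.4e-25 [ 45.  32.   1.   8. -65. -49.]
pour 10 cost 3.3e-28 [ 38.  28.  -0. -10. -55. -33.]
pour 30 cost 3.7e-28 [ 29.  27.   1. -33. -53. -11.]
pour 50 cost 2.4e-27 [ 17.  30.   2. -58. -60.  13.]
pour 70 cost 1.3e-28 [  8.  36.   1. -77. -73.  32.]
pour 80 cost 4.0e-25 [  4.  40.   0. -85. -80.  39.]
pour 90 cost 1.6e-25 [  2.  45.   0. -92. -88.  45.]
up 50 cost 6.3e-20 [ 18.  26.   4. -55. -62.   7.]
up 10 cost 2.0e-29 [ 38.  26.   3.  -9. -61. -35.]
up -30 cost 1.7e-18 [ 50.  37.   7.  19. -84. -56.]
mid -30 cost 3.0e-19 [ 29.  18. -21.  28. -69. -43.]
coast -30 cost 1.2e-28 [ -5.  29. -32.  52. -39. -39.]
```

Run:
```python
from k import *
b=fit(); p=b[1]
for n,j in (('gr',[28,28,-37,37,-47,-59]),('p30',[29,27,1,-33,-53,-11]),('p50',[17,30,2,-58,-60,13]),('p80',[4,40,0,-85,-80,39]),('p90',[2,45,0,-92,-88,45]),('co',[-5,29,-32,52,-39,-39])):
    q=p.copy(); q[5]=0; W=fk(j,q,-1,-1)[0]; q[4]=0; F=fk(j,q,-1,-1)[0]; q[2]=0; E=fk(j,q,-1,-1)[0]; print(n,'W',W.round(3),'F',F.round(3),'elbow',E.round(3))
```

```text
gr W [0.528 0.136 0.318] F [0.392 0.208 0.277] elbow [0.234 0.124 0.659]
p30 W [0.588 0.172 0.401] F [0.556 0.308 0.479] elbow [0.225 0.124 0.664]
p50 W [0.59  0.092 0.332] F [0.626 0.191 0.452] elbow [0.27  0.082 0.65 ]
p80 W [0.584 0.026 0.2  ] F [0.685 0.047 0.322] elbow [0.362 0.025 0.593]
p90 W [0.585 0.026 0.149] F [0.697 0.024 0.262] elbow [0.399 0.014 0.56 ]
co W [ 0.577 -0.149  0.347] F [ 0.477 -0.042  0.286] elbow [ 0.273 -0.024  0.655]
```

Call:
{"method": "play_rows", "body": {
  "commands": [
    [[0.006,-0.008,-0.045,0,0,0,0],[0.012,-0.016,-0.09,0,0,0,0],[0.018,-0.024,-0.13,0,0,0,0],[0.023,-0.0315,-0.17,0,0,0,0],[0.023,-0.0315,-0.17,0,0,0,0]]
  ]
}}

```text
time_s: 3.7
tcp_pos: [0.525, 0.0374, 0.1509]
ee_rot: [[0.005, -1.0, -0.01], [-0.864, 0.0, -0.504], [0.504, 0.011, -0.864]]
wrist_force: [-1.0, -0.8, -0.2]
gripper_width: 1.002
```

Run:
```python
from h import *
s=r.sense(); print(s['tcp_pos'],s['ee_rot'].round(3)); T=s['tcp_pos'];z=s['ee_rot'][:,2]
G=np.array([.527,-.004,.072])+.019*z; print('delta',(G-T).round(4))
c=snap('side','side2'); im=c['image'][150:330,180:420]; cv2.imwrite('pics/side2c.png',cv2.resize(im[:,:,::-1],None,fx=3,fy=3))
```

```text
[0.52496476 0.03736287 0.15087905] [[ 0.005 -1.    -0.01 ]
 [-0.864  0.    -0.504]
 [ 0.504  0.011 -0.864]]
delta [ 0.0018 -0.0509 -0.0953]
```

View pics/side2c.png

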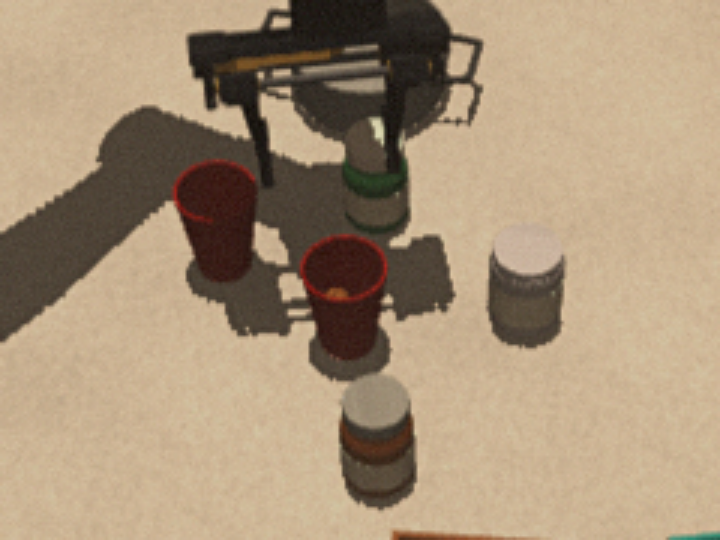

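The open fingers, at crop (265,185) and (393,170), straddle the cup axis at (345,270) and lean as planned. Next is the final approach.

Call:
{"method": "play_rows", "body": {
  "commands": [
    [[0.0005,-0.013,-0.024,0,0,0,0],[0.001,-0.026,-0.048,0,0,0,0],[0.0015,-0.038,-0.072,0,0,0,0],[0.0018,-0.051,-0.095,0,0,0,0],[0.0018,-0.051,-0.095,0,0,0,0]]
  ]
}}

```text
time_s: 4.25
tcp_pos: [0.5292, -0.0122, 0.0604]
ee_rot: [[0.002, -1.0, -0.002], [-0.865, -0.001, -0.501], [0.501, 0.002, -0.865]]
wrist_force: [0.6, -0.4, -0.3]
gripper_width: 0.995
```

Call:
{"method": "play_rows", "body": {
  "commands": [
    [[0,0,0,0,0,0,1],[0,0,0,0,0,0,1],[0,0,0,0,0,0,1],[0,0,0,0,0,0,1],[0,0,0,0,0,0,1]]
  ]
}}

```text
time_s: 4.75
tcp_pos: [0.5303, -0.0106, 0.0613]
ee_rot: [[0.002, -1.0, 0.002], [-0.866, -0.003, -0.501], [0.501, -0.001, -0.866]]
wrist_force: [0.7, -0.3, 5.5]
gripper_width: 0.73
```

Call:
{"method": "play_rows", "body": {
  "commands": [
    [[0,0,0,0,0,0,1],[0,0,0,0,0,0,1],[0,0,0,0,0,0,1],[0,0,0,0,0,0,1],[0,0,0,0,0,0,1]]
  ]
}}

```text
time_s: 5.25
tcp_pos: [0.5303, -0.0107, 0.0613]
ee_rot: [[0.002, -1.0, 0.002], [-0.866, -0.003, -0.501], [0.501, -0.001, -0.866]]
wrist_force: [-1.1, 2.6, 6.9]
gripper_width: 0.734
```

Run:
```python
from h import *
s=r.sense(); print(s['time_s'],s['tcp_pos'],s['ee_rot'].round(3),s['wrist_force'],s['gripper_width']*87,s['joints'].round(1))
```

```text
5.25 [ 0.53030089 -0.01071958  0.06128137] [[ 0.002 -1.     0.002]
 [-0.866 -0.003 -0.501]
 [ 0.501 -0.001 -0.866]] [-1.07045998  2.55409805  6.87400191] 63.83082629196667 [ 28.7  27.5 -36.   36.3 -48.1 -58.3]
```

Call:
{"method": "play_rows", "body": {
  "commands": [
    [[0,0,0.01,0,0,0,1],[0,0,0.03,0,0,0,1],[0,0,0.06,0,0,0,1],[0,0,0.09,0,0,0,1],[0,0,0.12,0,0,0,1]]
  ]
}}

```text
time_s: 5.75
tcp_pos: [0.529, -0.0109, 0.1809]
ee_rot: [[0.003, -1.0, -0.001], [-0.866, -0.002, -0.499], [0.499, 0.002, -0.866]]
wrist_force: [-0.5, -0.4, -1.5]
gripper_width: 0.731
```

Call:
{"method": "play_rows", "body": {
  "commands": [
    [[0,0,0.02,0,0,0,1],[0,0,0.03,0,0,0,1],[0,0,0.03,0,0,0,1]]
  ]
}}

```text
time_s: 6.05
tcp_pos: [0.5298, -0.0106, 0.2109]
ee_rot: [[0.001, -1.0, 0.002], [-0.867, -0.002, -0.499], [0.499, -0.001, -0.867]]
wrist_force: [0.0, -0.2, -1.6]
gripper_width: 0.731
```

Run:
```python
from h import *
s=r.sense(); print(s['time_s'],s['tcp_pos'],s['ee_rot'].round(3),s['wrist_force'],s['gripper_width']*87)
c=snap('side','side3'); im=c['image'][100:310,160:440]; cv2.imwrite('pics/side3c.png',cv2.resize(im[:,:,::-1],None,fx=2.8,fy=2.8)); snap('top','top3')
```

```text
6.05 [ 0.52984652 -0.01063839  0.21089214] [[ 0.001 -1.     0.002]
 [-0.867 -0.002 -0.499]
 [ 0.499 -0.001 -0.867]] [ 0.04284954 -0.16312735 -1.58819988] 63.61456509665246
```

View pics/side3c.png

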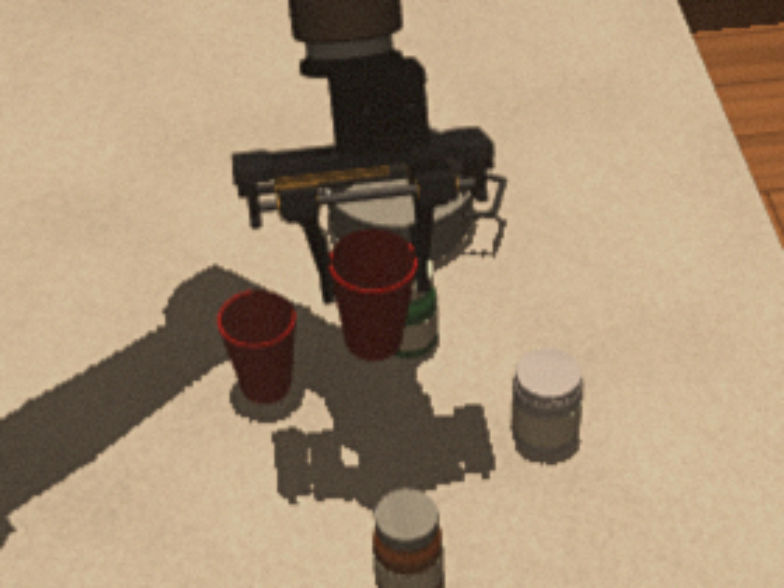

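The cup is held upright with the load at 1.6 N, which fits cup plus nuts. Bystanders are undisturbed. Carrying it over the pan.

Call:
{"method": "play_rows", "body": {
  "commands": [
    [[0.004,0.02,0,0,0,0,1],[0.011,0.06,0,0,0,0,1],[0.018,0.1,0,0,0,0,1],[0.025,0.14,0,0,0,0,1],[0.032,0.18,0,0,0,0,1]]
  ]
}}

```text
time_s: 6.65
tcp_pos: [0.561, 0.17, 0.2081]
ee_rot: [[0.003, -1.0, -0.003], [-0.865, -0.001, -0.502], [0.502, 0.004, -0.865]]
wrist_force: [0.5, -0.9, -1.6]
gripper_width: 0.734
```

Call:
{"method": "play_rows", "body": {
  "commands": [
    [[0.007,0.04,0,0,0,0,1],[0.014,0.08,0,0,0,0,1],[0.021,0.115,0,0,0,0,1],[0.025,0.136,0,0,0,0,1],[0.025,0.136,0,0,0,0,1]]
  ]
}}

```text
time_s: 7.15
tcp_pos: [0.5864, 0.3076, 0.2064]
ee_rot: [[0.006, -1.0, -0.001], [-0.865, -0.004, -0.502], [0.502, 0.004, -0.865]]
wrist_force: [-0.9, -0.2, -2.1]
gripper_width: 0.732
```

Run:
```python
from h import *
s=r.sense(); T=s['tcp_pos'];z=s['ee_rot'][:,2]; G=T-.019*z; print(s['time_s'],T,G,s['gripper_width'],s['joints'].round(1))
# rows for tilt by steps, grasp point to (.587,.315,.17->.155)
a0=np.degrees(np.arctan2(z[1],-z[2])); print('lean',a0)
for tip in (30,60,85,100,110,115):
    a=np.radians(a0+tip); zz=np.array([0,np.sin(a),-np.cos(a)]); Gz=.2273-.0675*min(1,tip/85)
    print(tip,round(np.radians(tip),3),(np.array([.587,.315,Gz])+.019*zz-T).round(4))
```

```text
7.15 [0.58638513 0.30755057 0.20638579] [0.58640674 0.31709517 0.22281443] 0.7320656592893995 [ 49.9  36.    8.9  18.9 -87.  -54.6]
lean -30.155461092554432
30 0.524 [ 0.0006  0.0074 -0.0219]
60 1.047 [ 0.0006  0.0169 -0.0432]
85 1.484 [ 0.0006  0.023  -0.0575]
100 1.745 [ 0.0006  0.0253 -0.0531]
110 1.92 [ 0.0006  0.0262 -0.0499]
115 2.007 [ 0.0006  0.0264 -0.0483]
```

Call:
{"method": "play_rows", "body": {
  "commands": [
    [[0,0.002,-0.005,0.126,0,0,1],[0,0.004,-0.01,0.252,0,0,1],[0,0.006,-0.016,0.378,0,0,1],[0,0.008,-0.021,0.504,0,0,1],[0,0.0095,-0.026,0.63,0,0,1]]
  ]
}}

```text
time_s: 7.65
tcp_pos: [0.5856, 0.3134, 0.1828]
ee_rot: [[0.001, -1.0, -0.002], [-0.994, -0.001, 0.109], [-0.109, 0.002, -0.994]]
wrist_force: [0.2, -0.0, -1.4]
gripper_width: 0.729
```

Call:
{"method": "play_rows", "body": {
  "commands": [
    [[0,0.002,-0.005,0.126,0,0,1],[0,0.004,-0.01,0.252,0,0,1],[0,0.006,-0.015,0.378,0,0,1],[0,0.008,-0.02,0.504,0,0,1],[0,0.011,-0.025,0.63,0,0,1]]
  ]
}}

```text
time_s: 8.15
tcp_pos: [0.5856, 0.3245, 0.1583]
ee_rot: [[0.001, -1.0, -0.0], [-0.739, -0.001, 0.674], [-0.674, -0.0, -0.739]]
wrist_force: [-1.3, -0.4, -3.7]
gripper_width: 0.736
```

Call:
{"method": "play_rows", "body": {
  "commands": [
    [[0,0.001,-0.002,0.084,0,0,1],[0,0.002,-0.004,0.168,0,0,1],[0,0.003,-0.005,0.252,0,0,1],[0,0.004,-0.004,0.336,0,0,1],[0,0.0045,-0.003,0.42,0,0,1]]
  ]
}}

```text
time_s: 8.65
tcp_pos: [0.5858, 0.3286, 0.1546]
ee_rot: [[-0.001, -1.0, 0.0], [-0.402, 0.001, 0.916], [-0.916, 0.001, -0.402]]
wrist_force: [0.3, -0.1, -1.6]
gripper_width: 0.733
```

Call:
{"method": "play_rows", "body": {
  "commands": [
    [[0,0.0005,0.001,0.08,0,0,1],[0,0.001,0.003,0.16,0,0,1],[0,0.0014,0.004,0.24,0,0,1],[0,0.0014,0.004,0.3,0,0,1],[0,0.0014,0.004,0.3,0,0,1]]
  ]
}}

```text
time_s: 9.15
tcp_pos: [0.5856, 0.3296, 0.1558]
ee_rot: [[-0.007, -1.0, 0.001], [-0.116, 0.002, 0.993], [-0.993, 0.007, -0.116]]
wrist_force: [-1.2, -0.8, -1.5]
gripper_width: 0.737
```

Run:
```python
from h import *
s=r.sense(); T=s['tcp_pos'];R=s['ee_rot'];z=R[:,2]; G=T-.019*z; print(s['time_s'],T,G,R.round(3),s['gripper_width'],s['wrist_force'],s['joints'].round(1),np.degrees(np.arctan2(z[1],-z[2])))
c=snap('top','top4'); c2=snap('side','side4')
a=cv2.resize(c['image'][140:320,80:280],None,fx=2,fy=2); b=cv2.resize(c2['image'][70:250,200:400],None,fx=2,fy=2); cv2.imwrite('pics/both4.png',np.hstack([a,b])[:,:,::-1])
```

```text
9.15 [0.58558685 0.3295855  0.15582438] [0.58556182 0.31071489 0.15803787] [[-0.007 -1.     0.001]
 [-0.116  0.002  0.993]
 [-0.993  0.007 -0.116]] 0.7371903922391184 [-1.22782491 -0.83829717 -1.53653053] [  3.3  40.9   0.2 -87.1 -83.1  39.9] 83.30985927251696
```

View pics/both4.png

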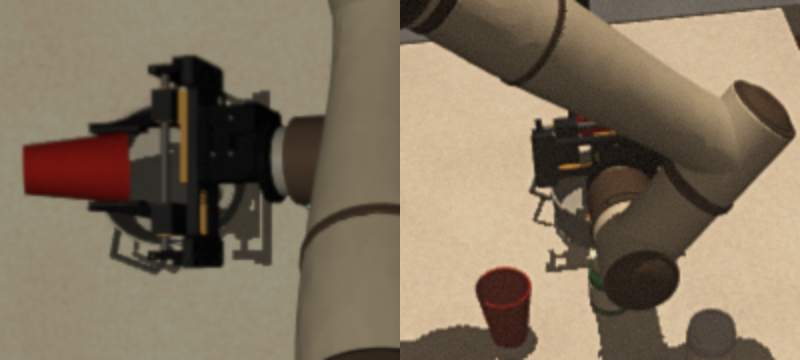

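The cup is tipped to about 113° with its lip over the pan, and the load still reads about 1.5 N. I'll wait and rock it.

Call:
{"method": "play_rows", "body": {
  "commands": [
    [[0,0,0.001,0.07,0,0,1],[0,0,0.002,0.14,0,0,1],[0,0,0.002,0.14,0,0,1],[0,0,0.002,0.14,0,0,1],[0,0,0.002,0.14,0,0,1]]
  ]
}}

```text
time_s: 9.75
tcp_pos: [0.5867, 0.3317, 0.1632]
ee_rot: [[0.005, -1.0, -0.001], [0.024, -0.001, 1.0], [-1.0, -0.005, 0.024]]
wrist_force: [-0.1, 1.1, -0.4]
gripper_width: 0.725
```

Call:
{"method": "play_rows", "body": {
  "commands": [
    [[0,0,0,-0.1,0,0,1],[0,0,0,-0.2,0,0,1],[0,0,0,-0.06,0,0,1],[0,0,0,0,0,0,1],[0,0,0,0,0,0,1]]
  ]
}}

```text
time_s: 10.25
tcp_pos: [0.5862, 0.3311, 0.1606]
ee_rot: [[-0.001, -1.0, 0.0], [0.024, 0.0, 1.0], [-1.0, 0.001, 0.024]]
wrist_force: [-1.0, -0.1, -1.9]
gripper_width: 0.73
```

Run:
```python
from h import *
for i in range(4):
    snap('top','top5'); s=r.sense(); print(s['time_s'],s['wrist_force'])
```

```text
10.3 [-0.12848234  0.17073499 -0.45488216]
10.35 [0.40832302 0.07797886 0.01581141]
10.4 [ 0.65396201 -0.38989114 -1.74867012]
10.45 [-0.01670539 -0.19959014 -0.67065696]
```

Call:
{"method": "play_rows", "body": {
  "commands": [
    [[0,0,0.002,-0.1,0,0,1],[0,0,0.004,-0.22,0,0,1],[0,-0.001,0.006,-0.34,0,0,1],[0,-0.002,0.008,-0.46,0,0,1],[0,-0.003,0.01,-0.58,0,0,1]]
  ]
}}

```text
time_s: 10.95
tcp_pos: [0.5872, 0.328, 0.1747]
ee_rot: [[0.005, -1.0, 0.003], [-0.53, 0.0, 0.848], [-0.848, -0.006, -0.53]]
wrist_force: [-0.6, -0.3, -2.0]
gripper_width: 0.731
```

Call:
{"method": "play_rows", "body": {
  "commands": [
    [[0,-0.002,0.004,-0.126,0,0,1],[0,-0.004,0.008,-0.252,0,0,1],[0,-0.006,0.012,-0.378,0,0,1],[0,-0.008,0.016,-0.504,0,0,1],[0,-0.01,0.02,-0.63,0,0,1]]
  ]
}}

```text
time_s: 11.45
tcp_pos: [0.5864, 0.319, 0.1955]
ee_rot: [[0.004, -1.0, 0.004], [-0.927, -0.002, 0.374], [-0.374, -0.005, -0.927]]
wrist_force: [0.5, -0.5, -1.7]
gripper_width: 0.733
```

Call:
{"method": "play_rows", "body": {
  "commands": [
    [[0,-0.002,0.008,-0.126,0,0,1],[0,-0.004,0.016,-0.252,0,0,1],[0,-0.006,0.024,-0.378,0,0,1],[0,-0.008,0.032,-0.504,0,0,1],[0,-0.01,0.04,-0.63,0,0,1]]
  ]
}}

```text
time_s: 11.95
tcp_pos: [0.586, 0.3091, 0.2349]
ee_rot: [[0.001, -1.0, 0.003], [-0.97, -0.002, -0.243], [0.243, -0.003, -0.97]]
wrist_force: [0.2, -0.8, -1.5]
gripper_width: 0.73
```

Call:
{"method": "play_rows", "body": {
  "commands": [
    [[0,-0.02,0,-0.1,0,0,1],[0,-0.05,0,-0.2,0,0,1],[0,-0.09,0,-0.279,0,0,1],[0,-0.13,0,-0.279,0,0,1],[0,-0.16,0,-0.279,0,0,1]]
  ]
}}

```text
time_s: 12.45
tcp_pos: [0.5856, 0.1473, 0.2325]
ee_rot: [[0.002, -1.0, 0.0], [-0.867, -0.002, -0.498], [0.498, 0.001, -0.867]]
wrist_force: [1.8, 0.4, -0.3]
gripper_width: 0.728
```

Run:
```python
from h import *
s=r.sense(); T=s['tcp_pos'];R=s['ee_rot'];z=R[:,2]; G=T-.019*z; print(s['time_s'],T,G,R.round(3),s['gripper_width'],s['wrist_force'],s['joints'].round(1),np.degrees(np.arctan2(z[1],-z[2])))
c=snap('top','top6'); c2=snap('side','side6')
a=cv2.resize(c['image'][140:320,100:320],None,fx=1.8,fy=1.8); b=cv2.resize(c2['image'][100:280,210:430],None,fx=1.8,fy=1.8); cv2.imwrite('pics/both6.png',np.hstack([a,b])[:,:,::-1])
```

```text
12.45 [0.58560003 0.14732831 0.23245969] [0.58559909 0.15679953 0.24893075] [[ 0.002 -1.     0.   ]
 [-0.867 -0.002 -0.498]
 [ 0.498  0.001 -0.867]] 0.7276004711239952 [ 1.77341771  0.35152258 -0.31913997] [ 40.1  26.3  -5.5  22.8 -79.5 -48.4] -29.899844286586244
```

View pics/both6.png

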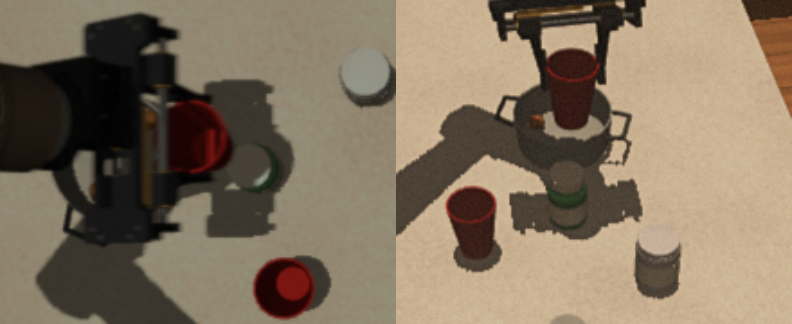

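One nut shows in the pan at (537,121) in the right half; the rest is hidden. I'll move on so the pan and the cup's inside are visible.

Call:
{"method": "play_rows", "body": {
  "commands": [
    [[0,-0.03,0,0,0,0,1],[0,-0.07,0,0,0,0,1],[0,-0.11,0,0,0,0,1],[0,-0.14,0,0,0,0,1],[0,-0.16,0,0,0,0,1]]
  ]
}}

```text
time_s: 13.05
tcp_pos: [0.5861, -0.0127, 0.2332]
ee_rot: [[-0.0, -1.0, 0.001], [-0.867, -0.0, -0.498], [0.498, -0.001, -0.867]]
wrist_force: [-0.3, 0.8, -1.5]
gripper_width: 0.734
```

Call:
{"method": "play_rows", "body": {
  "commands": [
    [[0,-0.03,0,0,0,0,1],[0,-0.06,0,0,0,0,1],[0,-0.08,0,0,0,0,1],[0,-0.08,0,0,0,0,1]]
  ]
}}

```text
time_s: 13.45
tcp_pos: [0.5859, -0.093, 0.2331]
ee_rot: [[-0.002, -1.0, 0.0], [-0.867, 0.001, -0.498], [0.498, -0.001, -0.867]]
wrist_force: [0.1, 0.3, -0.9]
gripper_width: 0.733
```

Run:
```python
from h import *
s=r.sense(); T=s['tcp_pos'];R=s['ee_rot'];z=R[:,2]; G=T-.019*z; print(s['time_s'],T,G,R.round(3),s['gripper_width'],s['wrist_force'],np.degrees(np.arctan2(z[1],-z[2])))
c=snap('top','top7'); c2=snap('side','side7')
a=cv2.resize(c['image'][170:290,110:230],None,fx=3.3,fy=3.3); a2=cv2.resize(c['image'][180:300,310:430],None,fx=3.3,fy=3.3);b=cv2.resize(c2['image'][130:310,220:420],(800*200//400,360)); b=cv2.resize(c2['image'][120:315,220:480],None,fx=1,fy=1)
cv2.imwrite('pics/both7.png',np.hstack([a,a2])[:,:,::-1])
```

```text
13.45 [ 0.58589838 -0.09297234  0.23307356] [ 0.58589753 -0.08350405  0.24954631] [[-0.002 -1.     0.   ]
 [-0.867  0.001 -0.498]
 [ 0.498 -0.001 -0.867]] 0.732964222930283 [ 0.09945762  0.27525818 -0.89562902] -29.889636752447384
```

View pics/both7.png

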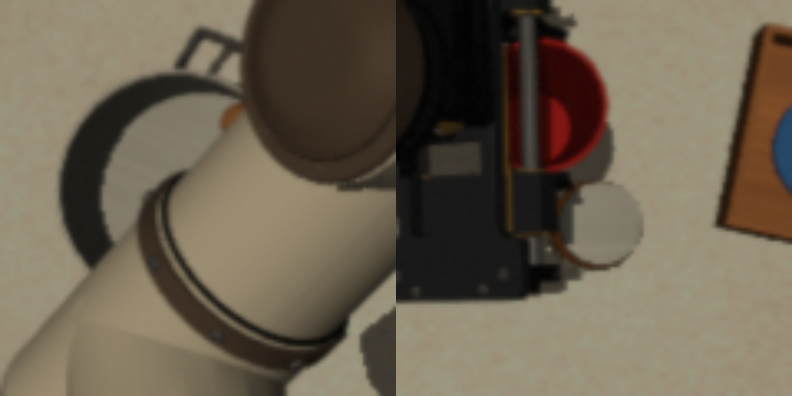

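```bash
cat > m.py <<'E'
from h import *
from scipy.optimize import least_squares
def cloud(c,m): 
    v,u=np.nonzero(m&(c['range_z']>0)); return np.array([deproj(c,a,b) for a,b in zip(u,v)]) if len(u) else np.zeros((0,3))
def red(c):
    h=cv2.cvtColor(c['image'],cv2.COLOR_RGB2HSV); return (cv2.inRange(h,(0,140,25),(8,255,255))|cv2.inRange(h,(172,140,25),(180,255,255)))>0
def cup(c,G,zf):
    P=cloud(c,red(c)); P=P[(np.hypot(P[:,0]-G[0],P[:,1]-G[1])<.05)&(P[:,2]>zf-.02)]
    # walls: distance from axis equals outer or inner cone radius; params: foot x,y,z, tilt x,y
    def res(p):
        a=np.array([p[3],p[4],1]);a/=np.linalg.norm(a); d=P-p[:3]; h=d@a; rr=np.linalg.norm(d-np.outer(h,a),axis=1)
        ro=.0225+.0115*h/.09; e=np.c_[rr-ro,rr-ro+.003,np.where(rr<.022,h-.004,1)]; return e[np.arange(len(e)),np.abs(e).argmin(1)]
    f=least_squares(res,[G[0],G[1],zf,0,0],loss='soft_l1',f_scale=.002)
    top=P[:,2].max(); return f.x,len(P),np.median(np.abs(res(f.x))),np.percentile(P[:,2],99.5)
E
python3 - <<'E'
from m import *
s=r.sense(); G=s['tcp_pos']-.019*s['ee_rot'][:,2]
for n in('side7','top7'):
    x=cup(load(n),G,G[2]-.0777); print(n,x[0][:3].round(4),'rel G',(x[0][:3]-G).round(4),'tilt deg',np.degrees(x[0][3:]).round(1),x[1],x[2].round(4),'rim z',x[3].round(4))
c=load('side7'); h=cv2.cvtColor(c['image'],cv2.COLOR_RGB2HSV); m=(cv2.inRange(h,(5,90,40),(22,255,255))>0); mm=np.zeros_like(m); mm[140:200,265:345]=m[140:200,265:345]
n,l,st,ce=cv2.connectedComponentsWithStats(mm.astype(np.uint8)); print(st[1:],ce[1:])
im=np.hstack([cv2.resize(c['image'][130:210,260:350],None,fx=4,fy=4,interpolation=2),cv2.resize(c['image'][170:330,240:400],(320,320))]); cv2.imwrite('pics/pan7.png',im[:,:,::-1])
# bystanders
for f in('top0','top7'):
  c=load(f)
  for n,(u,v) in dict(green=(237,233),tin=(302,182),amber=(373,248)).items(): print(f,n,deproj(c,u,v).round(3))
E
```

```text
side7 [ 0.5832 -0.0856  0.1787] rel G [-0.0036 -0.0039 -0.0707] tilt deg [2.2 1.1] 1087 0.0007 rim z 0.2677
top7 [ 0.5806 -0.085   0.1738] rel G [-0.0062 -0.0032 -0.0757] tilt deg [3.5 1. ] 808 0.0006 rim z 0.2679
[[304 141   1   1   1]
 [310 144   1   1   1]
 [300 149   1   1   1]
 [281 153   1   1   1]
 [310 152   1   1   1]
 [283 163  10   7  51]
 [281 172   1   1   1]
 [293 173   1   1   1]
 [289 175  45  11 225]
 [338 174   2   7  10]
 [287 176   1   1   1]
 [275 180   1   1   1]
 [342 180   3   9  14]
 [273 182   1   1   1]
 [276 183   1   1   1]
 [277 186   1   1   1]
 [290 186   3   8  14]
 [306 187   2   3   4]
 [279 188   1   2   2]
 [341 189   1   1   1]
 [312 190   1   1   1]
 [280 193   1   1   1]
 [297 192   1   1   1]
 [284 194   1   1   1]
 [288 194   1   1   1]
 [315 195   1   1   1]
 [342 195   1   1   1]
 [281 197   1   1   1]
 [293 196   1   1   1]
 [340 197   1   1   1]
 [318 198  15   2  21]] [[304.         141.        ]
 [310.         144.        ]
 [300.         149.        ]
 [281.         153.        ]
 [310.         152.        ]
 [287.64705882 166.23529412
[... 218 characters left out ...]
  182.        ]
 [276.         183.        ]
 [277.         186.        ]
 [291.35714286 189.5       ]
 [306.75       187.75      ]
 [279.         188.5       ]
 [341.         189.        ]
 [312.         190.        ]
 [280.         193.        ]
 [297.         192.        ]
 [284.         194.        ]
 [288.         194.        ]
 [315.         195.        ]
 [342.         195.        ]
 [281.         197.        ]
 [293.         196.        ]
 [340.         197.        ]
 [325.04761905 198.71428571]]
top0 green [0.568 0.133 0.089]
top0 tin [0.668 0.002 0.079]
top0 amber [ 0.532 -0.135  0.09 ]
top7 green [0.538 0.063 0.505]
top7 tin [ 0.605 -0.01   0.449]
top7 amber [ 0.532 -0.135  0.092]
```

View pics/pan7.png

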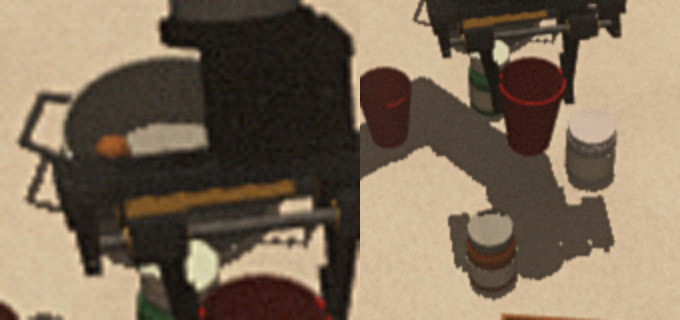

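Run:
```python
from m import *
for n,G,zf in(('side0',[.527,-.004],0),('top0',[.527,-.004],0),('side3',[.53,-.001],.15),('top3',[.53,-.001],.15)):
    x=cup(load(n),G,zf); print(n,x[0][:3].round(4),'tilt',np.degrees(x[0][3:]).round(1),x[1],'rim z',x[3].round(4))
```

```text
side0 [ 0.5243 -0.0017  0.0021] tilt [ 2.  -0.5] 533 rim z 0.0956
top0 [ 0.5276 -0.0041  0.0019] tilt [-0.2  0.5] 602 rim z 0.0947
side3 [ 0.5279 -0.0029  0.1566] tilt [1.3 0.3] 974 rim z 0.2448
top3 [ 0.5264 -0.0037  0.1502] tilt [ 1.8 -0.5] 673 rim z 0.2435
```

Call:
{"method": "play_rows", "body": {
  "commands": [
    [[0,-0.03,0,0,0,0,1],[0,-0.07,0,0,0,0,1],[0,-0.11,0,0,0,0,1],[0,-0.15,0,0,0,0,1],[0,-0.18,0,0,0,0,1]]
  ]
}}

```text
time_s: 14.05
tcp_pos: [0.587, -0.2722, 0.2325]
ee_rot: [[0.002, -1.0, 0.001], [-0.866, -0.002, -0.499], [0.499, -0.0, -0.866]]
wrist_force: [-0.1, 0.3, -1.9]
gripper_width: 0.726
```

Call:
{"method": "play_rows", "body": {
  "commands": [
    [[0,-0.02,0,0,0,0,1],[0,-0.03,0,0,0,0,1],[0,-0.03,0,0,0,0,1]]
  ]
}}

```text
time_s: 14.35
tcp_pos: [0.5869, -0.3016, 0.2322]
ee_rot: [[0.001, -1.0, 0.0], [-0.866, -0.001, -0.499], [0.499, 0.0, -0.866]]
wrist_force: [-0.4, -0.0, -1.4]
gripper_width: 0.73
```

Run:
```python
from m import *
s=r.sense(); T=s['tcp_pos'];R=s['ee_rot'];G=T-.019*R[:,2]; print(s['time_s'],T,G,R.round(3),s['gripper_width'],s['wrist_force'])
for n in('side','top'):
    c=snap(n,n+'8'); x=cup(c,G,G[2]-.0777); print(n,x[0][:3].round(4),'rel G',(x[0][:3]-G).round(4),'tilt deg',np.degrees(x[0][3:]).round(1),x[1],x[2].round(4),'rim z',x[3].round(4))
t=load('top8'); c=load('side8')
a=cv2.resize(t['image'][175:275,115:215],(330,330)); b=cv2.resize(c['image'][130:210,260:350],(370,330)); d=cv2.resize(t['image'][150:290,380:520],(270,270)); e=cv2.resize(c['image'][210:410,220:480],(430,270))
cv2.imwrite('pics/q8.png',np.vstack([np.hstack([a,b]),np.hstack([d,e])])[:,:,::-1])
for n,(u,v) in dict(green=(237,233),tin=(302,182),amber=(373,248)).items(): print(n,deproj(t,u,v).round(3))
```

```text
14.35 [ 0.58687578 -0.30155337  0.23217914] [ 0.58687023 -0.29206496  0.2486403 ] [[ 0.001 -1.     0.   ]
 [-0.866 -0.001 -0.499]
 [ 0.499  0.    -0.866]] 0.7297294163881483 [-0.36419523 -0.04872854 -1.37232909]
side [ 0.5807 -0.2954  0.1768] rel G [-0.0062 -0.0033 -0.0718] tilt deg [4.4 1.7] 1402 0.0007 rim z 0.2661
top [ 0.5857 -0.2914  0.1755] rel G [-0.0012  0.0007 -0.0732] tilt deg [ 0.7 -0.8] 449 0.0008 rim z 0.3377
green [0.568 0.133 0.09 ]
tin [0.668 0.002 0.079]
amber [ 0.532 -0.135  0.089]
```

View pics/q8.png

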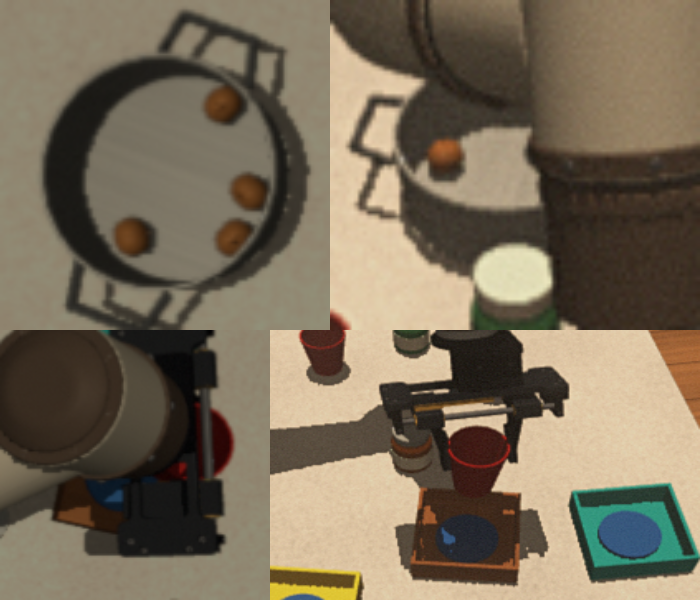

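All four nuts lie in the pan (top-left panel: (222,103), (248,190), (132,237), (236,238)). The jars and tin are unmoved and the cup hangs over the wooden tray. Now I'll check the cup's tilt and position against the coaster within single views.

```bash
cat > ax.py <<'E'
from m import *
def plane_y(c,u,v,y):
    o,d=ray(c,u,v); return o+d*(y-o[1])/d[1]
def axis(f,G):
    c=load(f); m=red(c); v,u=np.nonzero(m&(c['range_z']>0))
    P=np.array([deproj(c,a,b) for a,b in zip(u,v)]); k=np.hypot(P[:,0]-G[0],P[:,1]-G[1])<.045; k&=(P[:,2]>G[2]-.09)
    mm=np.zeros(m.shape,np.uint8); mm[v[k],u[k]]=1; n,l,st,ce=cv2.connectedComponentsWithStats(mm); i=1+st[1:,4].argmax(); mm=l==i
    rows=np.nonzero(mm.any(1))[0]; L=[]
    for rr in rows[:]:
        cc=np.nonzero(mm[rr])[0]; a=plane_y(c,cc[0]-.5,rr,G[1]); b=plane_y(c,cc[-1]+.5,rr,G[1]); L.append([(a[0]+b[0])/2,(a[2]+b[2])/2,b[0]-a[0]])
    L=np.array(L); q=L[(L[:,1]<L[0,1]-.035)&(L[:,1]>L[-1,1]+.012)]
    s=np.polyfit(q[:,1],q[:,0],1); foot=plane_y(c,cc.mean(),rows[-1]+.5,G[1]-.02)
    print(f,'lean x deg',np.degrees(np.arctan(s[0])).round(2),'x at mid',q[:,0].mean().round(4),'foot front z',foot[2].round(4),'rows',len(q),'width',q[[0,-1],2].round(4))
E
python3 - <<'E'
from ax import *
axis('side0',[.528,-.004,.0777]); axis('side3',[.5298,-.001,.2273]); axis('side7',[.5859,-.0835,.2495]); axis('side8',[.5869,-.292,.2486])
axis('side8',[.5869,-.295,.2486])
c=load('side0'); h=cv2.cvtColor(c['image'],cv2.COLOR_RGB2HSV); m=cv2.inRange(h,(100,120,40),(125,255,255)); mm=np.zeros_like(m); mm[330:395,305:372]=m[330:395,305:372]
cs,_=cv2.findContours(mm,0,1); k=max(cs,key=cv2.contourArea); print('coaster side',cv2.minEnclosingCircle(np.array([onz(c,float(p[0][0]),float(p[0][1]),.013)[:2] for p in k]).astype(np.float32)))
# empty look-alike cup baseline
axis('side8',[.436,.0945,.0777])
E
```

```text
side0 lean x deg 7.27 x at mid 0.525 foot front z 0.0616 rows 12 width [0.0672 0.0426]
side3 lean x deg 2.01 x at mid 0.5281 foot front z 0.1503 rows 31 width [0.0678 0.0382]
side7 lean x deg 2.36 x at mid 0.5851 foot front z 0.171 rows 32 width [0.0692 0.0368]
side8 lean x deg 2.88 x at mid 0.5862 foot front z 0.1672 rows 36 width [0.0684 0.0373]
side8 lean x deg 2.88 x at mid 0.5855 foot front z 0.1723 rows 36 width [0.068  0.0371]
coaster side ((0.580093264579773, -0.29179221391677856), 0.03934856876730919)
side8 lean x deg 8.35 x at mid 0.4332 foot front z 0.0643 rows 9 width [0.0641 0.0385]
```

```bash
sed -i 's/(0,140,25)/(0,110,12)/;s/(172,140,25)/(165,110,12)/' m.py
python3 - <<'E'
from ax import *
for f,G in(('side0',[.528,-.004,.0777]),('side0',[.436,.0945,.0777]),('side8',[.436,.0945,.0777]),('side3',[.5298,-.001,.2273]),('side7',[.5859,-.0835,.2495]),('side8',[.5869,-.294,.2486])):
    axis(f,G); x=cup(load(f),G,G[2]-.077); print('   cone',x[0][:3].round(4),np.degrees(x[0][3:]).round(1),x[1])
E
```

```text
side0 lean x deg 0.43 x at mid 0.5263 foot front z 0.0051 rows 27 width [0.067  0.0367]
   cone [ 0.5249 -0.0014  0.0034] [ 1.8 -0.3] 753
side0 lean x deg -0.35 x at mid 0.4347 foot front z 0.0045 rows 26 width [0.064  0.0374]
   cone [0.4369 0.097  0.0026] [-0.7 -0.9] 706
side8 lean x deg -0.14 x at mid 0.4346 foot front z 0.0047 rows 26 width [0.0664 0.0349]
   cone [0.434  0.0962 0.0023] [ 1.2 -0.6] 768
side3 lean x deg 2.31 x at mid 0.528 foot front z 0.1501 rows 30 width [0.068  0.0382]
   cone [ 0.5278 -0.0029  0.1562] [1.4 0.3] 1064
side7 lean x deg 2.5 x at mid 0.585 foot front z 0.171 rows 32 width [0.0692 0.0368]
   cone [ 0.5833 -0.0855  0.1786] [2.1 1. ] 1179
side8 lean x deg 2.73 x at mid 0.5858 foot front z 0.1706 rows 36 width [0.0681 0.0372]
   cone [ 0.5834 -0.2944  0.1777] [2.4 0.8] 1468
```

Call:
{"method": "play_rows", "body": {
  "commands": [
    [[-0.003,0,0,0.007,-0.02,0,1],[-0.0065,0.001,-0.02,0.015,-0.04,0,1],[-0.0065,0.001,-0.05,0.015,-0.04,0,1],[-0.0065,0.001,-0.08,0.015,-0.04,0,1],[-0.0065,0.001,-0.11,0.015,-0.04,0,1]]
  ]
}}

```text
time_s: 14.95
tcp_pos: [0.5804, -0.2992, 0.1216]
ee_rot: [[-0.017, -0.999, 0.037], [-0.874, -0.003, -0.486], [0.485, -0.041, -0.873]]
wrist_force: [0.5, -0.5, -1.3]
gripper_width: 0.731
```

Call:
{"method": "play_rows", "body": {
  "commands": [
    [[0,0,0,0,0,0,1],[0,0,0,0,0,0,1]]
  ]
}}

```text
time_s: 15.15
tcp_pos: [0.5804, -0.3002, 0.1227]
ee_rot: [[-0.017, -0.999, 0.035], [-0.874, -0.003, -0.487], [0.486, -0.039, -0.873]]
wrist_force: [0.5, -0.1, -0.4]
gripper_width: 0.736
```

Run:
```python
from ax import *
s=r.sense(); T=s['tcp_pos'];R=s['ee_rot'];G=T-.019*R[:,2]; print(s['time_s'],T,G,R.round(3),s['gripper_width'],s['wrist_force'])
for i in (9,10):
    f=f'side{i}'; snap('side',f); axis(f,G); x=cup(load(f),G,G[2]-.077); print('   cone',x[0][:3].round(4),np.degrees(x[0][3:]).round(1),x[1],'rim',x[3])
```

```text
15.15 [ 0.58036577 -0.30019959  0.12267093] [ 0.5796938  -0.29095313  0.13925561] [[-0.017 -0.999  0.035]
 [-0.874 -0.003 -0.487]
 [ 0.486 -0.039 -0.873]] 0.7356726306730587 [ 0.51970168 -0.08900086 -0.40898901]
side9 lean x deg -0.29 x at mid 0.5797 foot front z 0.0584 rows 35 width [0.0619 0.036 ]
   cone [ 0.5791 -0.292   0.0688] [0.  0.1] 1219 rim 0.1580238644591554
side10 lean x deg -0.1 x at mid 0.581 foot front z 0.0623 rows 34 width [0.0638 0.036 ]
   cone [ 0.5798 -0.2925  0.0698] [0.3 0.4] 1228 rim 0.1619582328576785
```

Upright, and centred over the coaster to about 1 mm in the same view. Lowering the last 33 mm.

Call:
{"method": "play_rows", "body": {
  "commands": [
    [[0,0,-0.01,0,0,0,1],[0,0,-0.02,0,0,0,1],[0,0,-0.028,0,0,0,1],[0,0,-0.033,0,0,0,1],[0,0,-0.033,0,0,0,1]]
  ]
}}

```text
time_s: 15.75
tcp_pos: [0.5792, -0.3008, 0.0877]
ee_rot: [[-0.017, -0.999, 0.033], [-0.874, -0.001, -0.486], [0.486, -0.037, -0.873]]
wrist_force: [1.2, 0.0, -1.1]
gripper_width: 0.73
```

Call:
{"method": "play_rows", "body": {
  "commands": [
    [[0,0,0,0,0,0,1],[0,0,0,0,0,0,1],[0,0,0,0,0,0,1]]
  ]
}}

```text
time_s: 16.05
tcp_pos: [0.5804, -0.3006, 0.0894]
ee_rot: [[-0.018, -0.999, 0.036], [-0.874, -0.001, -0.487], [0.486, -0.04, -0.873]]
wrist_force: [-0.6, -0.0, -1.6]
gripper_width: 0.731
```

Run:
```python
from ax import *
s=r.sense(); T=s['tcp_pos'];R=s['ee_rot'];G=T-.019*R[:,2]; print(s['time_s'],T,G,s['gripper_width'],s['wrist_force'],'foot by grip',G[2]-.0777)
for i in (11,12):
    f=f'side{i}'; c=snap('side',f); axis(f,G); x=cup(load(f),G,G[2]-.077); print('   cone',x[0][:3].round(4),np.degrees(x[0][3:]).round(1),x[1],'rim',x[3])
cv2.imwrite('pics/fin.png',cv2.resize(c['image'][270:410,270:410],(600,600),interpolation=2)[:,:,::-1])
t=snap('top','top12')
for n,(u,v) in dict(green=(237,233),tin=(302,182),amber=(373,248)).items(): print(n,deproj(t,u,v).round(3))
```

```text
16.05 [ 0.58035463 -0.30063399  0.08944512] [ 0.57968003 -0.29139021  0.10603119] 0.7309082198294148 [-0.61927166 -0.02436451 -1.60733051] foot by grip 0.02833118736199454
side11 lean x deg -0.14 x at mid 0.5801 foot front z 0.0248 rows 34 width [0.0633 0.0347]
   cone [ 0.5792 -0.2924  0.0343] [-0.   0.2] 1166 rim 0.1275517754117384
side12 lean x deg -0.27 x at mid 0.5801 foot front z 0.0247 rows 34 width [0.0633 0.0347]
   cone [ 0.5791 -0.292   0.0341] [ 0.  -0.2] 1164 rim 0.12925187161964038
green [0.568 0.133 0.09 ]
tin [0.668 0.002 0.079]
amber [ 0.522 -0.105  0.373]
```

View pics/fin.png

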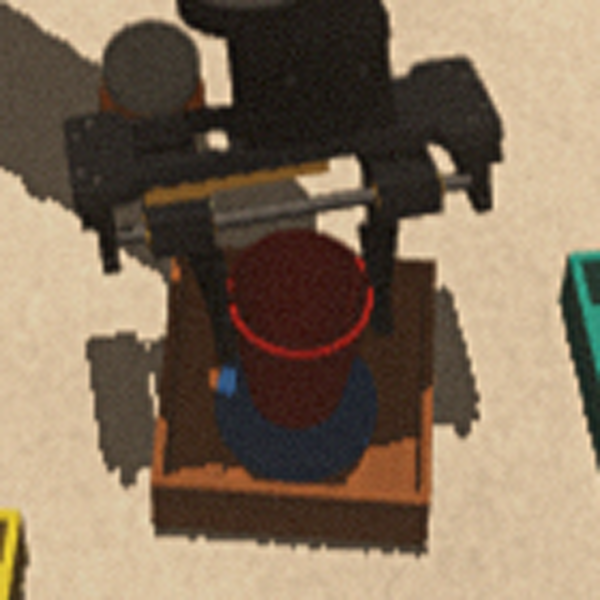

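The cup hangs upright and centred over the coaster at (297,420), clear of the tray walls, with the amber jar standing at (152,75). Handing in.

```bash
python3 -c "
from station import r
print(r.finish_job())"
```

```text
the job is handed in; nothing more can be done
None
```

The red tumbler was emptied into the steel pan, stood upright again, and is held about 15 mm above the blue coaster in the wooden tray. I handed the job in at about 16 s.

- **Walnuts:** one tip to about 113–121° with a short rock emptied it. A later top view shows all four walnuts in the pan.
- **Carry:** I took the tumbler over the jars with its foot about 170 mm above the table. It was leaning about 2.4° in the jaws, so I corrected that before lowering.
- **Final position:** the tumbler is within about 0.5° of upright and centred on the coaster to about 1–2 mm. The measured wrist force was at most about 7 N.
- **Foot height:** the checks disagreed here. The grip geometry puts the foot at 28 mm (15 mm above the coaster). Bias-corrected camera estimates ranged from about 20 to 33 mm, averaging near 28 mm.
- **Jars and tin:** the green jar and the tin measured unmoved at the end. In the last top view the arm hid the amber jar, but the side view shows it standing, and it measured unmoved just before the final lowering.

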